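# Open the ratchet bar clamp to free a glued block

### The job

The glue has set, so open the bench clamp: press the release pad on its sliding jaw down with the fingertips and, keeping it pressed, push the jaw back along its bar, away from the glued wooden block, until it is up against the aluminium stop; then lift the fingers clear. Nothing is to be gripped: leave the block and the things lying around where they are.

Things in the scene. Friction and masses are not known exactly. Their poses are not given: they have to be found in the camera images.
- clamp: Steel bar clamp screwed to the bench: grey base 370 x 70 x 10 mm, over it a bar 24 mm wide, its top 44 mm above the bench. Origin: on the bench, on the bar's centre line. x: along the bar, the way the sliding jaw opens (from the block to the aluminium stop); y across; z up. Fixed jaw: 70 mm wide, 100 mm high, face at x = -103 mm. The base spans x = -170 to +200 mm.
- jaw (a joint): How far the sliding jaw is pushed back (opened) along the clamp's x, in m; 0 closed, starts at 0 to 0.003. While the release pad is up a pawl stops the jaw from opening more than a few mm, however hard it is pushed; with the pad pressed it slides with about 4 N of friction plus 15 N per m/s.
- release (a joint): How far the release pad is pressed down relative to the jaw, in m: 0 up, 0.007 fully down. Its spring takes 3 N to start, 6.5 N fully down, and lifts the pad when let go. The ratchet is free when pressed more than about 0.004; let go early, it catches at the next tooth (10 mm apart). When let go at the end, the pad may stay partly down on a tooth.
- pad_top (a point): Centre of the top face of the release pad (black, ribbed, 48 mm along the bar by 44 mm across, top 66 mm above the bench when up). Moves with jaw and pad. The face of the push lug is 28 mm from it towards the clamp's +x, that of the front plate 30 mm from it towards -x; both rise about 30 mm above it.
- lug_front (a point): On the dark steel sliding jaw, from the side a U: front plate facing the block (64 mm wide, 12 thick, top 100 mm above the bench), then a 58 mm pocket open above and at both sides with the release pad as its floor, then the upright push lug (52 mm wide, 12 thick, top 96 mm). This point: centre of the lug's face towards the pocket, 85 mm above the bench. Push it to the clamp's +x to open.
- jaw_back (a point): Point on the jaw's rear face (far side of the push lug), on the centre line, 55 mm above the bench. It meets the stop's face when the jaw is fully back.
- stop: Aluminium stop on the bar, fixed, 26 mm along the bar, 48 mm wide, top of its black thumb screw 81 mm above the bench. Origin: on the bench surface below the middle of its face that looks to the jaw; x axis as the clamp's. The jaw has 70 to 110 mm to travel to it.
- block: Loose glued-up wooden block, a light and a dark board, 55 mm along the bar, 80 mm across, 50 mm high, 0.15 kg, standing on the bar (44 mm above the bench) between fixed and sliding jaw with about 1 mm of play. Origin: centre of its underside.
- mug: White mug, 80 mm across, 95 mm high, standing beside the clamp. Origin: centre of its underside.
- glue: White glue bottle, 56 mm across, 150 mm high, standing beside the clamp. Origin: centre of its underside.
- driver: Screwdriver lying beside the clamp, along its own x axis. Origin: at its middle, on the underside.
- tape: Roll of tape, 90 mm across, 24 mm high, lying flat beside the clamp. Origin: centre of its underside.
Not all that is in view belongs to the job. There is more than one size of the block; the job needs the largest.

How it is judged (in metres and radians):
On the way, in this order (a step that is already met when the one before it is completed fails the run):
1. the release pad is pressed down (more than 3 mm) before the jaw is pushed back (less than 30 mm) (value of joint release above 0.003 m and value of joint jaw below 0.03 m), for 0.05 s.
2. the jaw is pushed back to within 5 mm of the stop (x of jaw_back in the frame of stop above -0.005 m), for 0.1 s.
At the end, for the whole second after the job is handed in: The jaw rests within 5 mm of the stop; the block stands still and upright within 10 mm of where it was (x of jaw_back in the frame of stop above -0.005 m and velocity of joint jaw between -0.01 and 0.01 m/s and distance of block from where it was at the start of the episode below 0.01 m and angle between block's own z axis and vertical below 0.1 rad and linear speed of block below 0.01 m/s); the robot touches nothing.
It fails at once if the glued block is shifted more than 10 mm, lifted or tipped (distance of block from where it was at the start of the episode above 0.01 m or angle between block's own z axis and vertical above 0.2 rad).
It fails at once if a thing beside the clamp is moved more than 20 mm (distance of any of mug, glue, driver, tape from where it was at the start of the episode above 0.02 m).
It also fails if it takes over 42 s, if anything falls off the work surface, if the arm or the gripper's body presses on something with over 40 N, if the wrist force passes 120 N, or if a joint passes its speed limit or range.

### The arm

A 6-joint arm with a two-finger parallel gripper is mounted at the origin on the work surface. World frame = base frame: x ahead of the robot, y to its left, z up, the work surface at z = 0. Lengths are in mm, angles in rad, forces in N, time in s.
With the tool pointing down it reaches from about 300 to 775 mm from the base axis. Payload 14.6 kg.
Tool frame: the origin (TCP) lies on the centre line of the jaws, within the pads' length; the fingertips stand 19 mm ahead of it and the grasp point (between the pads) is the TCP (bot.tip_reach is the distance from the TCP to the fingertips, in mm); z points along the fingers, y is the line along which they close (so a half turn about z gives the same grasp; the last joint's range is limited). The gripper opens to 85 mm and grips with 20 to 120 N. Pads are 22 mm wide; open, the fingers measure 114 mm over their backs; the gripper's body (76 mm by 85 mm) begins 54 mm behind the grasp point. The pads swing forward as they close: fully open they stand 13 mm farther back than shut.
Start: joints at [-1.197, 0.3, 1.521, -0, 1.321, -0.067], TCP at [234.657, -497.419, 250.281] pointing down, gripper open.
Joint ranges: [-3.03, 3.03], [-0.79, 2.21], [0.23, 2.52], [-1.04, 4.18], [0, 3.07], [-2.55, 2.55]. Speed limits (rad/s): [2.22, 2.22, 2.57, 3.14, 3.14, 3.14].

### API

Orientations are given as a unit quaternion [w, x, y, z].
In Python, from rig import bot gives the robot as it stands. Calls block until the motion is done:
- bot.move_to(position, orientation): joint-space move of the TCP to a pose.
- bot.servo_line(position, attitude=None, speed=150, until_force=None): straight line of the TCP; attitude=None keeps the orientation; speed is the mean speed in mm/s. With until_force (N) it stops when the force on the tool has changed by that much, and returns True; else False.
- bot.move_joints(angles): joint-space move.
- bot.move_gripper(opening, grip_force=None): finger opening in mm; grip_force is the grip in N (None keeps the last); returns when the fingers have stopped.
- bot.dwell(seconds).
- bot.ik(position, orientation): joint angles nearest the present ones, or None.
- bot.read_state(): the state.
- bot.read_camera(name): name is "scene" or "top" or "wrist"; returns a dict with "image" (480x640x3 uint8, blue, green, red), "depth" (480x640 float32, mm along the optical axis (not along the pixel's ray), 0 where there is no reading), "fovy" (degrees; the focal length in pixels is half the picture's height over the tangent of half this angle, whatever the lens; pixels are square), "cx", "cy" (the principal point, pixels), "eye" and "attitude" of the camera in the world; the wrist camera has in their place "mount" (4x4, takes a point from camera to tool coordinates, whose origin is the TCP and whose axes are the flange's). Camera axes: x right, y down, z forward; pixel columns grow to the right and rows downward; lengths in mm; the calibration is good to about 2 mm. A picture is of the moment at which its call begins: read the wrist's pose just before it.
A pose or a line that the arm cannot do raises bot.MotionError and nothing moves.
- bot.finish_job(): hands the job in; it is judged then, once.
The state is a dict: "clock": time; "joint_positions": joint angles; "qvel": joint speeds; "effort": joint torques, N m; "ee_pos": TCP position; "tool_rot": TCP orientation; "ft_force": force on the tool from outside, world axes, zero at the start; "moment": the same for the moment, N m; "grip_width": finger opening in mm; "grip_force": force on a finger pad.
Only numpy, scipy, OpenCV 4.12 (cv2) and the standard library are available. Lean on these libraries where they do the work, as an engineer would, in place of code of your own. Each camera call takes 0.05 s, during which the arm holds its last target. There are 200 camera calls.

## Working session

There is one attempt and no reset: what is moved stays moved. The work goes in short steps, each a Python script; the robot and the scene stay as the last script left them, time stands still between calls to the robot, and variables do not carry over. Pictures are saved under pics/ and viewed, at most 10 in all, crops included, and the job is handed in when it is done.

```bash
mkdir -p pics; ls; cat > h.py <<'E'
import numpy as np, cv2
from rig import bot
from scipy.spatial.transform import Rotation as R
def cam(n):
    c=bot.read_camera(n); return c
def cloud(c):
    h,w=c["depth"].shape; f=h/2/np.tan(np.radians(c["fovy"])/2)
    u,v=np.meshgrid(np.arange(w),np.arange(h)); d=c["depth"]
    P=np.stack([(u-c["cx"])/f*d,(v-c["cy"])/f*d,d],-1)
    a=np.array(c["attitude"]); 
    M=a if a.shape==(3,3) else R.from_quat(a[[1,2,3,0]]).as_matrix()
    return P@M.T+np.array(c["eye"])
E
python3 - <<'E'
from h import *
for n in("scene","top"):
    c=cam(n); cv2.imwrite(f"pics/{n}0.png",c["image"]); np.savez(f"{n}0.npz",**c); print(n,c["eye"],c["attitude"],c["fovy"])
E
```

```text
pics
scene [1025.82635074 -656.48035216  844.37399415] [-0.3396179   0.87659441  0.317213   -0.12497134] 44.873093270188086
top [ 428.56484605 -102.87037483  879.12403031] [-0.05294432  0.7085944  -0.70040591  0.06724911] 55.42836735447192
```

View pics/scene0.png

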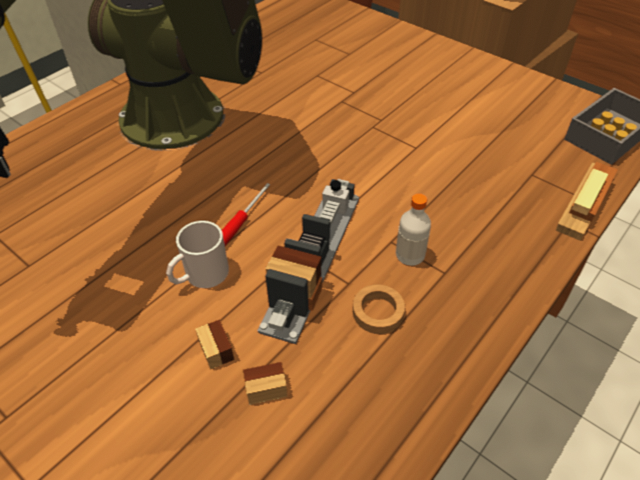

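View pics/top0.png

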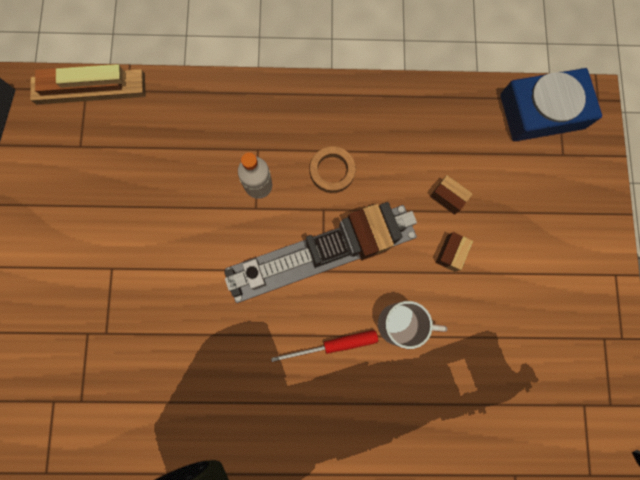

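Top view: the clamp runs from the fixed jaw (400,220) to the stop and thumb screw (252,272). The largest block is the one in the clamp (370,230). The two loose small blocks at (452,194) and (455,250) are decoys. The pad could be mistaken for the dark fixed jaw (390,215), the thumb screw (252,272) or the front plate (348,238); the ribbed black square at (331,245) fits the description.

```bash
python3 - <<'E'
from h import *
c=dict(np.load("top0.npz")); P=cloud(c); im=c["image"]
V,U=np.mgrid[:480,:640]
reg=(U>215)&(U<425)&(V>195)&(V<305)
Z=P[...,2]; print("bench z",np.median(P[350:380,500:560,2]), "pad px",P[245,331],"screw",P[272,252])
hsv=cv2.cvtColor(im,cv2.COLOR_BGR2HSV)
base=reg&(Z>5)&(Z<130); m=base.astype(np.uint8)
n,l,s,_=cv2.connectedComponentsWithStats(m); k=1+np.argmax(s[1:,4])
pts=P[(l==k)&(Z<16)][:,:2].astype(np.float32); r=cv2.minAreaRect(pts); print("base",r)
b=cv2.boxPoints(r); e=[b[1]-b[0],b[2]-b[1]]; e=max(e,key=np.linalg.norm); d=e/np.linalg.norm(e)
if d[1]<0:d=-d
ctr=np.array(r[0]); O=ctr-15*d; n2=np.array([-d[1],d[0]])
print("dir",d,"O",O,"yaw",np.arctan2(d[1],d[0]))
Q=P[l==k]; q=np.c_[(Q[:,:2]-O)@d,(Q[:,:2]-O)@n2,Q[:,2]]
for x in range(-180,205,6):
    s_=q[(q[:,0]>=x)&(q[:,0]<x+6)&(q[:,2]>30)]
    if len(s_): print(x,np.percentile(s_[:,2],[10,50,90]).round(),s_[:,1].min().round(),s_[:,1].max().round())
x0,y0=215,190
cv2.imwrite("pics/crop.png",cv2.resize(im[190:310,215:425],None,fx=3.8,fy=3.8,interpolation=cv2.INTER_CUBIC))
E
```

```text
bench z 0.2508937135080487 pad px [ 561.01488883 -140.69365364   69.39527044] screw [509.35611258  -2.44247867  82.30956075]
base ((552.9804077148438, -125.71751403808594), (76.09337615966797, 369.8856506347656), 20.54850196838379)
dir [-0.35100022  0.9363754 ] O [ 558.24541092 -139.76314449] yaw 1.9294355
-174 [42. 44. 45.] -11.0 7.0
-168 [41. 44. 46.] -15.0 9.0
-162 [42. 45. 46.] -15.0 9.0
-156 [42. 44. 46.] -15.0 9.0
-150 [42. 44. 46.] -18.0 12.0
-144 [41. 44. 45.] -18.0 12.0
-138 [42. 44. 46.] -17.0 11.0
-126 [96. 97. 98.] -31.0 26.0
-120 [ 98. 100. 102.] -38.0 32.0
-114 [ 98. 100. 102.] -38.0 32.0
-108 [ 93.  99. 101.] -37.0 32.0
-102 [92. 94. 96.] -41.0 39.0
-96 [92. 94. 96.] -41.0 39.0
-90 [92. 94. 96.] -41.0 39.0
-84 [92. 94. 96.] -40.0 39.0
-78 [92. 94. 96.] -41.0 39.0
-72 [92. 94. 95.] -41.0 39.0
-66 [92. 94. 96.] -41.0 39.0
-60 [92. 94. 96.] -42.0 39.0
-54 [92. 94. 96.] -40.0 39.0
-48 [70. 88. 99.] -41.0 38.0
-42 [ 98. 100. 102.] -35.0 29.0
-36 [ 94.  99. 101.] -35.0 29.0
-30 [49. 73. 96.] -33.0 27.0
-24 [62. 66. 67.] -25.0 21.0
-18 [63. 66. 68.] -25.0 21.0
-12 [51. 66. 68
[... 294 characters left out ...]
42. 44. 46.] -15.0 9.0
60 [43. 44. 46.] -14.0 9.0
66 [42. 44. 47.] -14.0 9.0
72 [42. 44. 46.] -14.0 9.0
78 [41. 43. 45.] -15.0 9.0
84 [42. 44. 46.] -15.0 9.0
90 [42. 45. 46.] -14.0 9.0
96 [42. 45. 46.] -14.0 10.0
102 [42. 44. 46.] -14.0 9.0
108 [42. 44. 46.] -15.0 9.0
114 [42. 44. 45.] -14.0 9.0
120 [42. 44. 46.] -14.0 9.0
126 [42. 44. 45.] -14.0 10.0
132 [42. 57. 60.] -25.0 22.0
138 [57. 60. 82.] -26.0 22.0
144 [57. 60. 82.] -26.0 22.0
150 [57. 61. 82.] -27.0 22.0
156 [57. 59. 62.] -26.0 21.0
162 [42. 44. 46.] -15.0 10.0
168 [41. 44. 46.] -14.0 10.0
174 [42. 44. 46.] -14.0 10.0
180 [40. 43. 45.] -27.0 22.0
186 [42. 44. 46.] -27.0 23.0
192 [42. 44. 46.] -27.0 22.0
198 [43. 44. 46.] -22.0 9.0
```

View pics/crop.png

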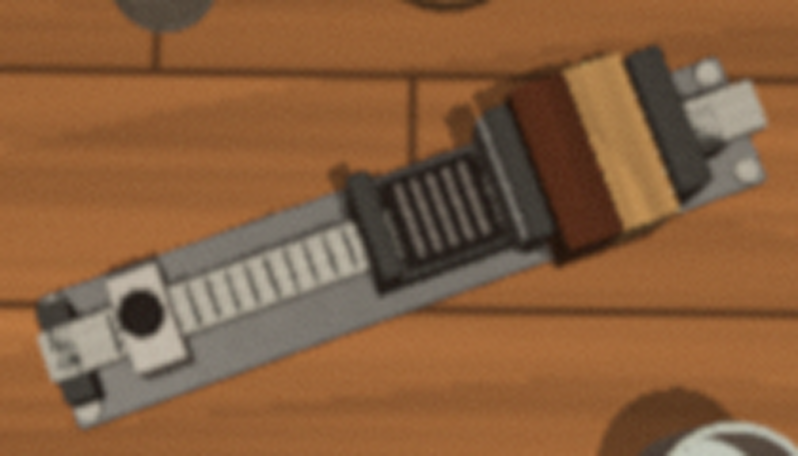

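The crop confirms the ribbed pad between the front plate and the lug. In the clamp frame the pad's centre is at x≈-3, y≈-2.5, z=66, and the lug face is at x≈26. The stop face is at x≈133, so the jaw has about 95 mm to travel, which fits the description. Next I close the fingers, approach and press.

```bash
cat >> h.py <<'E'
d=np.array([-0.3510,0.9364,0]); n2=np.array([-d[1],d[0],0]); O=np.array([558.25,-139.76,0])
def W(x,z,y=-2.5): return O+x*d+y*n2+np.array([0,0,z])
def quat():
    best=None
    for s in(1,-1):
        M=np.c_[np.cross(s*n2,[0,0,-1]),s*n2,[0,0,-1]]
        q=R.from_matrix(M).as_quat()[[3,0,1,2]]; j=bot.ik(W(3,220),q)
        if j is not None and (best is None or abs(j[5])<best[0]): best=(abs(j[5]),q)
    return best[1]
E
python3 - <<'E'
from h import *
print(bot.tip_reach); q=quat(); bot.move_gripper(0)
bot.move_to(W(3,200),q); bot.servo_line(W(3,112),speed=120)
print(bot.read_state()["joint_positions"],bot.tip_reach)
print(bot.servo_line(W(3,75),speed=20,until_force=2.0)); s=bot.read_state(); print(s["ee_pos"],s["ft_force"],s["clock"],s["grip_width"])
c=cam("scene"); cv2.imwrite("pics/s1.png",cv2.resize(c["image"][130:330,230:450],None,fx=3,fy=3))
E
```

```text
19.0
[-3.02276544e-01  5.02677445e-01  1.57872496e+00 -5.08390358e-06
  1.05900762e+00 -6.60780708e-01] 19.0
True
[ 559.47386708 -136.07271044   83.60414553] [1.05535936 0.9779022  3.15481317] 4.8083 0.0027944069816271135
```

View pics/s1.png

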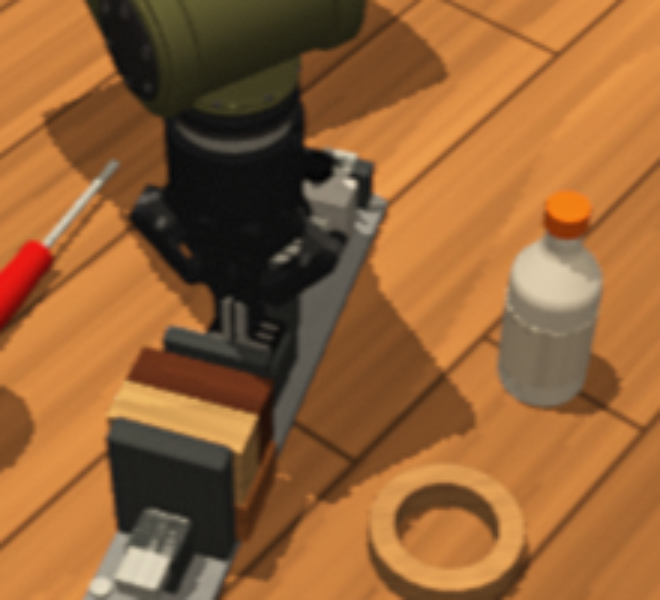

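The picture shows the closed fingers in the pocket on the pad, around (240,320). Contact came at a tip height of 64.6 mm against 66 expected. Next I press to about 5.7 mm and push.

```bash
python3 - <<'E'
from h import *
f=lambda t:(lambda s:print(t,((s["ee_pos"]-O)@d).round(1),s["ee_pos"][2].round(1),np.round(s["ft_force"],1),s["clock"]))(bot.read_state())
bot.servo_line(W(3,79.3),speed=15); bot.dwell(.2); f("pressed")
r=bot.servo_line(W(40,79.3),speed=40,until_force=22); f(r)
if not r:
    r=bot.servo_line(W(125,79.3),speed=40,until_force=22); f(r)
bot.dwell(.2); f("hold")
c=cam("top"); P=cloud(c)
q=np.stack([(P[...,:2]-O[:2])@d[:2],(P[...,:2]-O[:2])@n2[:2],P[...,2]],-1)
cv2.imwrite("pics/s2.png",cv2.resize(c["image"][160:310,215:425],None,fx=3.6,fy=3.6))
E
```

```text
pressed 3.0 79.4 [-0.5  0.3  6.9] 5.4917
False 39.7 79.5 [-0.1 -1.8  5.5] 6.5667
True 110.3 79.6 [ 0.4 -4.4  2.7] 8.1583
hold 110.3 79.6 [-1.  -4.4  3.4] 8.3583
```

View pics/s2.png

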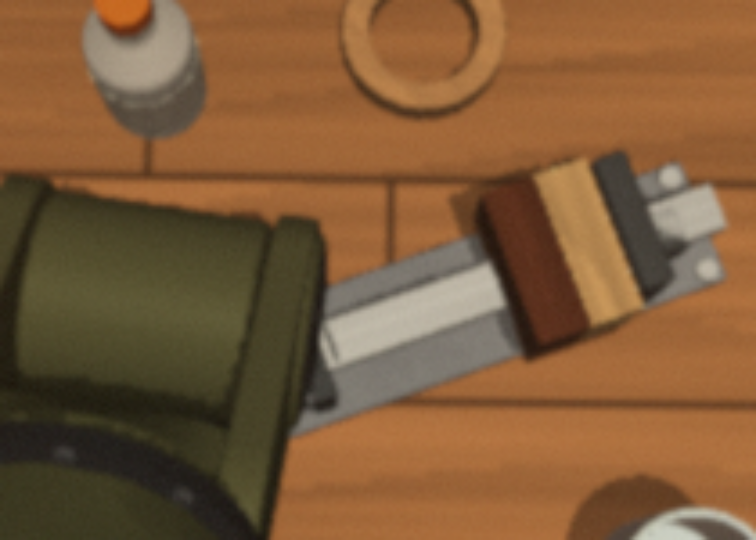

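The block hasn't moved and the jaw has travelled with the fingers (front plate at 320,385). The force stop came at 110.3 mm, where I expected the stop at about 110. I give one gentle nudge to seat the jaw, lift clear and check.

```bash
python3 - <<'E'
from h import *
print(bot.servo_line(W(116,79.3),speed=10,until_force=15)); bot.dwell(.1)
s=bot.read_state(); p=s["ee_pos"]; print((p-O)@d,s["ft_force"])
bot.servo_line(p+[0,0,140],speed=80); bot.move_joints(np.r_[-1.0,bot.read_state()["joint_positions"][1:]])
c=cam("top"); P=cloud(c); q=np.stack([(P[...,:2]-O[:2])@d[:2],(P[...,:2]-O[:2])@n2[:2],P[...,2]],-1)
for lo,hi in((-105,-40),(40,80),(110,165)):
    for x in range(lo,hi,4 if lo>0 else 16):
        z=q[(abs(q[...,1]+2.5)<8)&(q[...,0]>=x)&(q[...,0]<x+4)][:,2]
        if len(z):print(x,np.percentile(z,[10,50,90]).round(),end="; ")
s=bot.read_state();print(s["clock"],s["ft_force"])
cv2.imwrite("pics/s3.png",cv2.resize(c["image"][140:360,215:475],None,fx=2.7,fy=2.7))
E
```

```text
True
110.25353565782937 [-0.71871583 -1.0684748   3.43435477]
-105 [ 92.  98. 100.]; -89 [92. 94. 96.]; -73 [93. 93. 96.]; -57 [92. 95. 95.]; -41 [42. 44. 45.]; 40 [43. 44. 46.]; 44 [42. 44. 46.]; 48 [43. 44. 46.]; 52 [ 98.  99. 101.]; 56 [ 99. 100. 102.]; 60 [ 98. 100. 102.]; 64 [60. 96. 99.]; 68 [43. 45. 64.]; 72 [61. 62. 64.]; 76 [62. 63. 64.]; 110 [61. 63. 65.]; 114 [61. 62. 63.]; 118 [44. 45. 62.]; 122 [51. 94. 96.]; 126 [94. 95. 97.]; 130 [94. 96. 97.]; 134 [58. 79. 93.]; 138 [59. 80. 82.]; 142 [79. 81. 82.]; 146 [79. 81. 82.]; 150 [80. 81. 83.]; 154 [59. 80. 82.]; 158 [57. 58. 58.]; 162 [42. 45. 46.]; 12.3583 [ 0.14933684  0.25373037 -0.46346053]
```

View pics/s3.png

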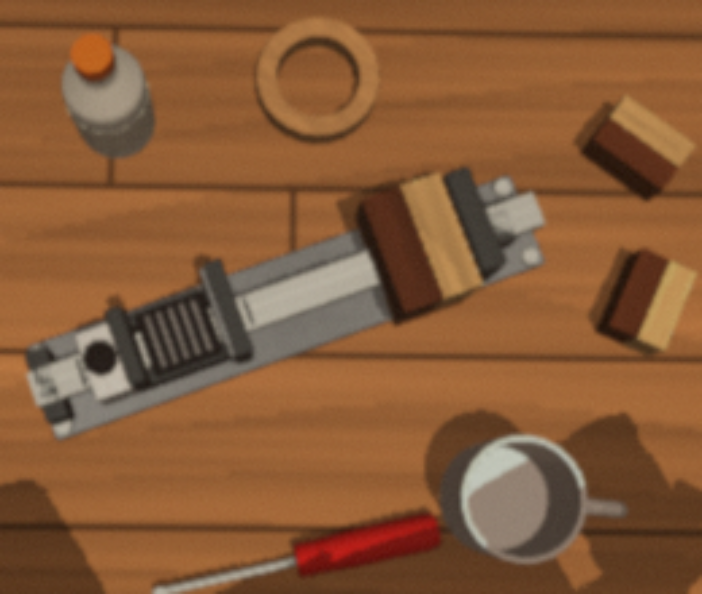

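The lug (125,345) is flush against the stop (100,360), with no gap in the depth profile. The block and the things around the clamp are where they were.

```bash
python3 -c "
from rig import bot
print(bot.finish_job())"
```

```text
the job is handed in; nothing more can be done
None
```

The clamp is open: I pressed the release pad and pushed the jaw back until it met the aluminium stop, lifted the fingers clear with the block and the loose items unmoved in the final image, and handed the job in at about 12.4 s; no verdict came back.

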